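# Wedge the gauge plate off its rest and hold it

## Task

Take the levelling wedge by its orange grip, lay it on the steel base in front of the loose gauge plate and push it, lying flat, through the lane between the two brass pads and under the middle of the plate's front edge. Feel for the stop: the wedge first slides the plate back against the blue fence; push on until the front edge has just lifted off the brass pads, about 3 mm, and finish there still gripping the wedge in place, so that the pads can be changed. Do not touch the plate with the gripper, do not jack it up further than needed, and leave the tin, the plug gauge and the spare collar alone.

Things in the scene. Friction and masses are not known exactly. Their poses are not given: they have to be found in the camera images.
- gauge_base: Dark steel base, fixed, 242 x 150 x 10 mm, spans x = -150 to +92, y = -75 to +75 mm; the wedge slides on its top, z = 10 mm. Origin on the bench, z up, x along the push towards the fence. It carries a steel pivot rod along y (x = 46 mm, top at z = 22 mm), a blue back fence (front face at x = 72 mm, top at z = 38 mm) and the brass front rest.
- front_rest: Two brass pads on the base, each 16 mm (x) x 24 mm (y) x 12 mm high, centred at x = -18 mm and y = -45 and +45 mm of the base frame, tops at z = 22 mm; the lane between them is 66 mm wide. The origin and axes are those of gauge_base.
- gauge_plate: Loose aluminium plate 110 (x) x 120 (y) x 12 mm with a 22 mm high steel stub, 0.55 to 1 kg. Origin: centre of underside, axes like the base's. Slides easily on oiled brass pads and rod, underside 12 mm above the base's top, starting 5 to 12 mm short of the fence. The wedge drags it back to the fence (origin then at x = 17 mm of the base frame), then its front lifts, turning about the rod.
- plate_front_edge (a point): Middle of the plate's lower front edge, 55 mm in front of the plate's origin. At rest it is 22 mm above the bench; its rise above that is the lift. With the plate at the fence it is at x = -38 mm of the base frame.
- wedge: Levelling wedge 115 mm long, 0.24 kg, on the bench. Origin on its flat underside, under the grip's centre; x points to the nose. Orange grip block, black ribs, 40 (x) x 24 (y) x 34 mm high, to be gripped across its 24 mm from above; then a steel taper 30 mm wide, 19 mm high at x = 20 mm, falling 1 in 5 to 4 mm at the nose (x = 95 mm).
- wedge_nose (a point): Middle of the wedge's nose, on the underside, 95 mm from the wedge's origin along its x. The taper meets the plate's edge when the nose is about 40 mm past it; each further 5 mm of push against the seated plate lifts the edge 1 mm. The push takes 3 to 20 N.
- grease_tin: Flat grease tin with a blue lid, 70 mm across, 31 mm high, bystander. Origin: centre of its underside.
- plug_gauge: Steel plug gauge lying down, 39 x 108 x 39 mm, one red end, bystander. Origin: underside of its middle.
- spare_collar: Plated collar lying flat, 62 x 70 x 9 mm, bystander. Origin: centre of its underside.

How it is judged:
On the way, in this order (a step that is already met when the one before it is completed fails the run):
1. the gripped wedge lies on the base with its nose under the plate's front edge, the plate still down on its pads and not yet at the fence (contact force between the fingers and wedge above 2 N and x of wedge_nose in the frame of gauge_base above -0.042 m and z of plate_front_edge in the frame of gauge_base below 0.023 m and x of gauge_plate in the frame of gauge_base below 0.0138 m and z of each of wedge_nose, wedge in the frame of gauge_base below 0.014 m and angle between wedge's own z axis and vertical below 0.08 rad and y of wedge_nose in the frame of gauge_base between -0.025 and 0.025 m), for 0.05 s.
2. the wedge has pushed the plate back against the fence, within 3 mm (contact force between the fingers and wedge above 2 N and x of gauge_plate in the frame of gauge_base above 0.014 m and contact force between wedge and gauge_plate above 0.2 N), for 0.1 s.
At the end, for the whole second after the job is handed in: Fingers still grip the wedge, flat on the base (4 mm, 0.08 rad), nose within 25 mm of the middle; it carries the plate's front edge 1.5 to 5 mm above rest, clear of both pads; the plate is at the fence within 3 mm, within 12 mm of the middle, at rest, untouched by the robot (z of plate_front_edge in the frame of gauge_base between 0.0235 and 0.027 m and contact force between gauge_plate and front_rest below 0.05 N and contact force between wedge and gauge_plate above 0.5 N and contact force between the fingers and wedge above 2 N and x of gauge_plate in the frame of gauge_base between 0.014 and 0.02 m and y of gauge_plate in the frame of gauge_base between -0.012 and 0.012 m and contact force between each of the arm, the fingers and gauge_plate below 0.1 N and linear speed of gauge_plate below 0.01 m/s and z of each of wedge_nose, wedge in the frame of gauge_base below 0.014 m and angle between wedge's own z axis and vertical below 0.08 rad and y of wedge_nose in the frame of gauge_base between -0.025 and 0.025 m); the arm keeps its last pose, push and grip.
It fails at once if the plate's front edge is jacked up more than 8 mm (z of plate_front_edge in the frame of gauge_base above 0.03 m).
It fails at once if the gripper or arm pushes the gauge plate itself (contact force between any of the arm, the fingers and gauge_plate above 2 N).
It fails at once if a bystander is moved more than 20 mm (distance of any of grease_tin, plug_gauge, spare_collar from where it was at the start of the episode above 0.02 m).
It also fails if it takes over 45 s, if anything falls off the work surface, if the arm or the gripper's body presses on something with over 40 N, if the wrist force passes 120 N, or if a joint passes its speed limit or range.

## Robot

A 6-joint arm with a two-finger parallel gripper is mounted at the origin on a cart in front of the work surface, level with it; the furniture and walls round the work are solid. World frame = base frame: x ahead of the robot, y to its left, z up, the work surface at z = 0. Lengths are in m, angles in rad, forces in N, time in s.
With the tool pointing down it reaches from about 0.25 to 0.725 m from the base axis. Payload 4 kg.
Tool frame: the origin (TCP) lies midway between the tips of the shut fingers; the grasp point (between the pads) lies 19 mm behind it; z points along the fingers, y is the line along which they close (so a half turn about z gives the same grasp; the last joint's range is limited). The gripper opens to 85 mm and grips with 20 to 120 N. Pads are 22 mm wide; open, the fingers measure 114 mm over their backs; the gripper's body (76 mm by 85 mm) begins 54 mm behind the grasp point. The pads swing forward as they close: fully open they stand 13 mm farther back than shut.
Start: joints at [-1.116, 0.241, 0.005, 1.335, 0, 1.571], TCP at [0.22, -0.449, 0.231] pointing down, gripper open.
Joint ranges: [-2.72, 2.72], [-1.05, 1.87], [-1.09, 1.28], [-1.99, 2.15], [-1.42, 1.44], [-3.14, 3.14]. Speed limits (rad/s): [2.79, 2.79, 3.14, 3.14, 3.14, 3.14].

## Interface

Orientations are given as a unit quaternion [x, y, z, w].
In Python, from workcell import bot gives the robot as it stands. The module is installed in compiled form; this text tells all that it offers.
- The arm moves only by the tool jog_arm, never from a script. Its argument "deltas" is a list of rows, each an object with "fingers": the opening, from 0 (shut) to 1 (fully open); "delta_pos": the shift along the tool's x, y, z normalised to -1 to 1, where 1 is 300 mm, a list of three; "yaw": the turn about the tool's z normalised to -1 to 1, where 1 is pi/4 rad. A call has 1 to 12 rows; each row is the pose to reach, as a shift and turn from the pose commanded when the call began, along the tool's axes at that moment; what a row does not reach only later rows make up. A row lasts 1/10 s, in which the tool goes at most 50 mm and 8.59 degrees, less where a joint would pass 70% of its speed; a pose out of reach is approached as far as the arm can. A call with a number of a shift or a turn outside -1 to 1 is refused whole. A call with a gripper value outside its range is refused whole. The fingers move at their own pace and stop on an object; the grip force is fixed at half the most. Time passes only in rows, so rows that repeat a pose let the fingers close. It gives the time, the measured TCP pose, the force, the opening and the grip force at its end, in the units of the state.
- bot.get_obs(): the state, without advancing time (a new reading comes with each control period).
- bot.camera(name): name is "scene" or "side" or "wrist"; returns a dict with "image" (480x640x3 uint8, red, green, blue), "range_z" (480x640 float32, m along the optical axis (not along the pixel's ray), 0 where there is no reading), "fx", "fy", "cx", "cy" (pixels), "rvec" (rotation vector, rad) and "tvec" (3), from world to camera coordinates, as OpenCV has them. Camera axes: x right, y down, z forward; pixel columns grow to the right and rows downward; lengths in m; the calibration is good to about 2 mm. A picture is of the moment at which its call begins.
- bot.job_done(): hands the job in; it is judged then, once.
The state is a dict: "clock": time; "joint_pos": joint angles; "joint_vel": joint speeds; "tau": joint torques, N m; "eef_pos": TCP position; "tool_rot": TCP orientation; "ft_force": force on the tool from outside, world axes, zero at the start; "ft_torque": the same for the moment, N m; "grip_width": finger opening in m; "grasp_force": force on a finger pad.
Only numpy, scipy, OpenCV 4.12 (cv2) and the standard library are available. Lean on these libraries where they do the work, as an engineer would, in place of code of your own. Each camera call takes 0.05 s, during which the arm holds its last target. There are 200 camera calls.

## Working session

There is one attempt and no reset: what is moved stays moved. The work goes in short steps, Python scripts to look and compute and a tool call to move; the robot and the scene stay as the last step left them, time stands still between calls to the robot, and variables do not carry over. Pictures are saved under pics/ and viewed, at most 10 in all, crops included, and the job is handed in when it is done.

Besides the shell and the picture viewer there is one more tool, called after "Call:" as a command line: name --argument value ..., lists and objects as JSON in quotes. jog_arm: Moves the arm, as the interface text tells. Scaled input: -1 to 1 covers 300 mm each way for a shift and pi/4 rad each way for a turn. Its arguments: {"type":"object","properties":{"deltas":{"type":"array","items":{"type":"object","properties":{"fingers":{"type":"number"},"delta_pos":{"type":"array","items":{"type":"number"}},"yaw":{"type":"number"}}}}},"required":["deltas"]}

```bash
mkdir -p pics; cat > h.py <<'E'
import numpy as np, cv2
from workcell import bot
def cam(n):
    c=bot.camera(n); R=cv2.Rodrigues(np.array(c["rvec"],float))[0]; t=np.array(c["tvec"],float).reshape(3)
    z=c["range_z"].astype(float); v,u=np.mgrid[:480,:640]
    P=np.stack([(u-c["cx"])/c["fx"]*z,(v-c["cy"])/c["fy"]*z,z],-1)
    W=(P-t)@R; W[z==0]=np.nan
    return c["image"],W
def save(n,im): cv2.imwrite(f"pics/{n}.png",cv2.cvtColor(im,cv2.COLOR_RGB2BGR))
E
python3 - <<'E'
from h import *
for n in("scene","side"):
    im,W=cam(n); save(n+"1",im); np.save(n+".npy",W)
print(bot.get_obs())
E
```

```text
{'clock': 0.1, 'joint_pos': array([-1.11602259e+00,  2.41335081e-01,  3.87461178e-03,  1.33518786e+00,
        1.87100309e-05,  1.57078943e+00]), 'joint_vel': array([ 0.00048367, -0.00051845,  0.00220883,  0.00083317,  0.00068502,
        0.00159961]), 'tau': array([ 1.55191797e-04, -3.73137832e+01,  2.53009915e+01,  1.08470689e-02,
       -7.37288246e-06,  3.81490722e-06]), 'eef_pos': array([ 0.21939166, -0.44868081,  0.23050922]), 'tool_rot': array([ 9.74257612e-01,  2.25435684e-01, -1.99633426e-04, -9.04274647e-04]), 'ft_force': array([ 0.75907071, -1.05469764,  0.25508817]), 'ft_torque': array([ 0.02430836,  0.05181068, -0.0315237 ]), 'grasp_force': 0.0, 'grip_width': 0.08551296469693931}
```

View pics/scene1.png

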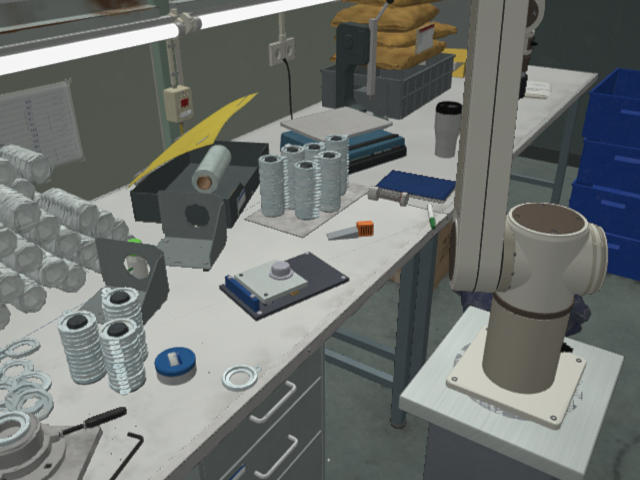

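View pics/side1.png

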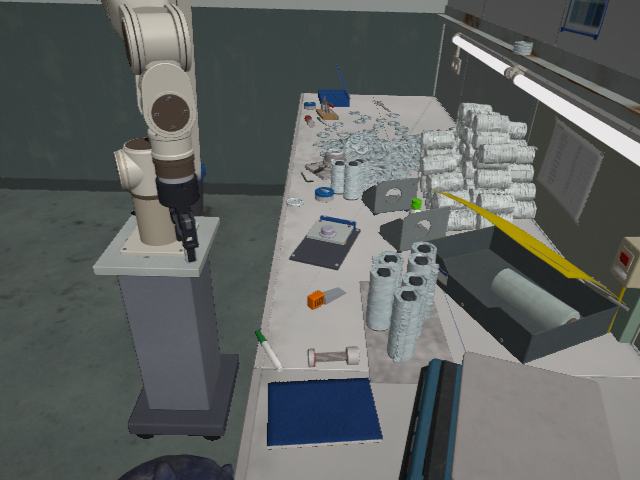

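Scene view: the base is around (285,283) with its blue fence at (240,293). The wedge has its orange grip at (365,229) and its nose at (330,236). The tin is at (175,362), the collar at (240,377) and the plug gauge at (388,196). Side view: the base is at (325,243), the wedge grip at (317,299) and its nose at (343,292).

```bash
python3 - <<'E'
from h import *
box={"scene":((205,235,365,325),(320,212,385,245)),"side":((285,210,365,272),(300,280,352,312))}
for n in("scene","side"):
    W=np.load(n+".npy"); im=cv2.cvtColor(cv2.imread(f"pics/{n}1.png"),cv2.COLOR_BGR2RGB).astype(int)
    for k,(a,b,c,d) in zip(("base","wedge"),box[n]):
        w=W[b:d,a:c].reshape(-1,3); i=im[b:d,a:c].reshape(-1,3)
        bl=(i[:,2]>i[:,0]+40); orr=(i[:,0]>i[:,2]+80)
        s=(w[:,2]>(.006 if k=="base" else .003))&(w[:,2]<.08)
        r=cv2.minAreaRect((w[s,:2]*1000).astype(np.float32)); print(n,k,s.sum(),r,cv2.boxPoints(r).round().tolist())
        if k=="base":
            print(" fence",bl.sum(),np.nanmedian(w[bl],0), cv2.minAreaRect((w[bl&s,:2]*1000).astype(np.float32)))
            p=(w[:,2]>.027)&(w[:,2]<.037)&~bl
            print(" plate",p.sum(),np.median(w[p],0),cv2.minAreaRect((w[p,:2]*1000).astype(np.float32)))
        else: 
            print(" orange",orr.sum(),np.nanmedian(w[orr],0))
            t=orr&(w[:,2]>.031); print(" top",t.sum(),np.mean(w[t],0),cv2.minAreaRect((w[t,:2]*1000).astype(np.float32)))
            st=s&~orr; print(" taper",np.mean(w[st],0))
    # bench offset
    bx=W[240:260,385:400].reshape(-1,3) if n=="scene" else W[300:320,290:300].reshape(-1,3)
    print("bench",np.nanmedian(bx,0))
E
```

```text
scene base 5316 ((521.7354125976562, -52.37646484375), (381.9173583984375, 360.5364990234375), 42.78544235229492) [[259.0, -50.0], [504.0, -314.0], [784.0, -55.0], [539.0, 210.0]]
 fence 412 [0.54276489 0.09531469 0.03324403] ((546.0211181640625, 87.3304214477539), (22.646907806396484, 119.32882690429688), 72.0667724609375)
 plate 1512 [0.51783338 0.0373947  0.03443146] ((619.3180541992188, 2.1060714721679688), (130.1595916748047, 325.44354248046875), 71.60503387451172)
scene wedge 840 ((525.1302490234375, -323.451171875), (169.26902770996094, 180.6065673828125), 33.37897872924805) [[405.0, -295.0], [504.0, -445.0], [645.0, -352.0], [546.0, -201.0]]
 orange 86 [ 0.48607116 -0.30293882  0.03401464]
 top 76 [ 0.48307647 -0.30560161  0.03454372] ((483.1878662109375, -306.1217041015625), (38.37284469604492, 25.40896224975586), 49.74420928955078)
 taper [ 0.52970565 -0.30292628  0.01006123]
bench [ 0.39061    -0.27933526  0.00102472]
side base 2107 ((512.4262084960938, -16.224868774414062), (243.6216278076172, 150.7711944580078), 70.08203887939453) [[400.0, -105.0], [542.0, -156.0], [625.0, 73.0], [483.0, 124.0]]
 fence 151 [0.54910457 0.08364336 0.03268443] ((547.2457885742188, 86.18949127197266), (19.8575382232666, 118.5824966430664), 73.39045715332031)
 plate 595 [0.53249847 0.0148679  0.03187593] ((526.7958984375, 31.407546997070312), (139.42897033691406, 122.1749267578125), 70.02169036865234)
side wedge 427 ((507.22589111328125, -285.5024108886719), (114.40766906738281, 38.497154235839844), 44.70014953613281) [[453.0, -312.0], [480.0, -339.0], [561.0, -259.0], [534.0, -232.0]]
 orange 231 [ 0.48225813 -0.31843173  0.0256722 ]
 top 64 [ 0.484043   -0.31245953  0.03290151] ((483.3000183105469, -312.887939453125), (37.768741607666016, 22.81880760192871), 46.37152862548828)
 taper [ 0.52209674 -0.27959751  0.00990023]
bench [ 0.43112348 -0.32945455 -0.00155121]
```

Call:
jog_arm --deltas '[{"fingers": 1,"delta_pos": [0.99,-0.03,0.1],"yaw": -0.44},{"fingers": 1,"delta_pos": [0.99,-0.03,0.1],"yaw": -0.44},{"fingers": 1,"delta_pos": [0.99,-0.03,0.1],"yaw": -0.44},{"fingers": 1,"delta_pos": [0.99,-0.03,0.1],"yaw": -0.44},{"fingers": 1,"delta_pos": [0.99,-0.03,0.1],"yaw": -0.44},{"fingers": 1,"delta_pos": [0.99,-0.03,0.1],"yaw": -0.44},{"fingers": 1,"delta_pos": [0.99,-0.03,0.1],"yaw": -0.44},{"fingers": 1,"delta_pos": [0.99,-0.03,0.1],"yaw": -0.44},{"fingers": 1,"delta_pos": [0.99,-0.03,0.1],"yaw": -0.44},{"fingers": 1,"delta_pos": [0.99,-0.03,0.1],"yaw": -0.44}]'

```text
clock: 1.1
eef_pos: [0.4813, -0.3115, 0.2015]
tool_rot: [0.921, 0.389, -0.0, -0.0]
ft_force: [0.0, 0.6, 0.7]
grip_width: 0.0855
grasp_force: 0.0
```

```bash
python3 - <<'E'
from h import *
im,W=cam("wrist"); save("w1",im); np.save("w1.npy",W)
o=bot.get_obs();print(o["clock"],o["eef_pos"],o["tool_rot"],o["ft_force"],o["joint_pos"])
i=im.astype(int); orr=(i[...,0]>i[...,2]+80)&(W[...,2]>.03)&(W[...,2]<.04)
print(orr.sum(),np.mean(W[orr],0),cv2.minAreaRect((W[orr][:,:2]*1000).astype(np.float32)))
E
```

```text
1.15 [ 0.48137617 -0.31158635  0.20163134] [ 9.21421275e-01  3.88565084e-01 -2.76883970e-07  1.02990236e-04] [ 0.31895473 -0.11381622  0.76469936] [-5.74400884e-01  3.99817873e-01  1.51180603e-01  1.32198905e+00
 -1.16307459e-04  1.76904417e+00]
1181 [ 0.48325689 -0.3082151   0.03382752] ((482.614990234375, -308.8177185058594), (39.66054916381836, 23.128528594970703), 42.41954803466797)
```

View pics/w1.png

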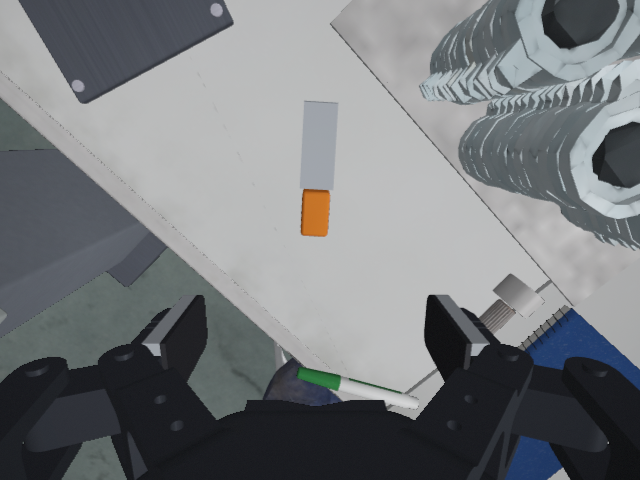

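The grip is at (315,213) and the nose at (320,102). The wedge is turned about 2.7° clockwise from the tool's x. I'll correct for that, descend and close.

Call:
jog_arm --deltas '[{"fingers": 1,"delta_pos": [0.01,-0.004,0.15],"yaw": 0.06},{"fingers": 1,"delta_pos": [0.01,-0.004,0.3],"yaw": 0.06},{"fingers": 1,"delta_pos": [0.01,-0.004,0.42],"yaw": 0.06},{"fingers": 1,"delta_pos": [0.01,-0.004,0.53],"yaw": 0.06},{"fingers": 1,"delta_pos": [0.01,-0.004,0.6],"yaw": 0.06},{"fingers": 1,"delta_pos": [0.01,-0.004,0.64],"yaw": 0.06},{"fingers": 1,"delta_pos": [0.01,-0.004,0.64],"yaw": 0.06},{"fingers": 0,"delta_pos": [0.01,-0.004,0.64],"yaw": 0.06},{"fingers": 0,"delta_pos": [0.01,-0.004,0.64],"yaw": 0.06},{"fingers": 0,"delta_pos": [0.01,-0.004,0.64],"yaw": 0.06},{"fingers": 0,"delta_pos": [0.01,-0.004,0.64],"yaw": 0.06},{"fingers": 0,"delta_pos": [0.01,-0.004,0.64],"yaw": 0.06}]'

```text
clock: 2.35
eef_pos: [0.4846, -0.3081, 0.0105]
tool_rot: [0.93, 0.368, 0.001, 0.001]
ft_force: [0.0, 0.7, 3.8]
grip_width: 0.0228
grasp_force: 60.4
```

Call:
jog_arm --deltas '[{"fingers": 0,"delta_pos": [0,0,0],"yaw": 0},{"fingers": 0,"delta_pos": [0,0,0],"yaw": 0},{"fingers": 0,"delta_pos": [0,0,0],"yaw": 0}]'

```text
clock: 2.65
eef_pos: [0.4845, -0.3081, 0.0105]
tool_rot: [0.93, 0.368, 0.001, 0.001]
ft_force: [-1.2, 0.8, 5.1]
grip_width: 0.0227
grasp_force: 60.5
```

Call:
jog_arm --deltas '[{"fingers": 0,"delta_pos": [0,0,-0.1],"yaw": 0},{"fingers": 0,"delta_pos": [0,0,-0.25],"yaw": 0},{"fingers": 0,"delta_pos": [0.05,-0.08,-0.4],"yaw": -0.1},{"fingers": 0,"delta_pos": [0.1,-0.17,-0.467],"yaw": -0.25},{"fingers": 0,"delta_pos": [0.17,-0.27,-0.467],"yaw": -0.4},{"fingers": 0,"delta_pos": [0.22,-0.35,-0.467],"yaw": -0.53},{"fingers": 0,"delta_pos": [0.253,-0.394,-0.467],"yaw": -0.618},{"fingers": 0,"delta_pos": [0.253,-0.394,-0.467],"yaw": -0.618},{"fingers": 0,"delta_pos": [0.253,-0.394,-0.467],"yaw": -0.618}]'

```text
clock: 3.55
eef_pos: [0.4581, -0.1694, 0.1491]
tool_rot: [0.814, 0.58, -0.0, -0.0]
ft_force: [-0.2, -0.3, -1.8]
grip_width: 0.023
grasp_force: 59.7
```

```bash
python3 - <<'E'
from h import *
im,W=cam("wrist"); save("w2",im); np.save("w2.npy",W)
o=bot.get_obs();print(o["clock"],o["eef_pos"],o["tool_rot"],o["ft_force"],o["grasp_force"])
i=im.astype(int); bl=(i[...,2]>i[...,0]+40)&(W[...,2]>.03)&(W[...,2]<.045)
print("fence",bl.sum(),cv2.minAreaRect((W[bl][:,:2]*1000).astype(np.float32)))
d=(i.sum(-1)<300)&(abs(W[...,2]-.010)<.004)&(W[...,0]>.38)&(W[...,0]<.66)&(W[...,1]<.14)&(W[...,1]>-.2)
print("base",d.sum(),cv2.minAreaRect((W[d][:,:2]*1000).astype(np.float32)))
p=(abs(W[...,2]-.034)<.003)&(i[...,2]<i[...,0]+40)&(W[...,1]>-.09)&(W[...,1]<.12)&(W[...,0]>.42)&(W[...,0]<.63)
r=cv2.minAreaRect((W[p][:,:2]*1000).astype(np.float32));print("plate",p.sum(),r,cv2.boxPoints(r).round(1).tolist())
E
```

```text
3.6 [ 0.4582793  -0.16989642  0.14913556] [ 8.14574750e-01  5.80058535e-01 -2.68626911e-04  4.06051811e-05] [-0.06493355 -0.81267805 -2.19611974] 59.69421565532684
fence 0 ((0.0, 0.0), (0.0, 0.0), 0.0)
base 20784 ((490.5521240234375, -72.85395050048828), (110.3860092163086, 148.5889434814453), 70.9681625366211)
plate 546 ((504.8318786621094, -27.954919815063477), (1.8948147296905518, 118.59552764892578), 70.8277587890625) [[448.5, -9.399999618530273], [560.5, -48.29999923706055], [561.2000122070312, -46.5], [449.1000061035156, -7.599999904632568]]
```

View pics/w2.png

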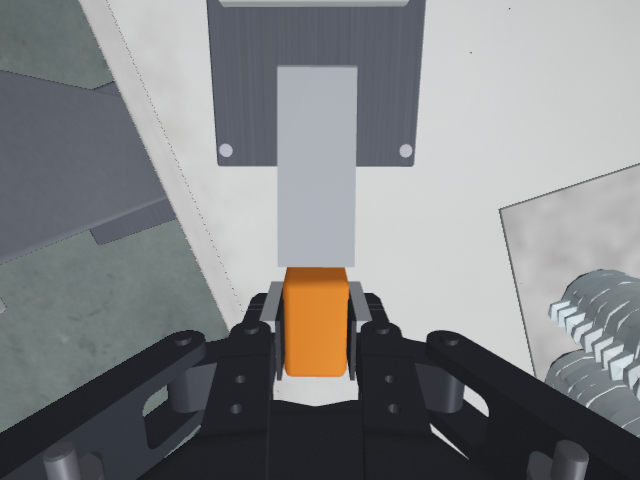

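The wedge (columns 278–356, nose at row 66) lines up with the base (218–415 at row 165). The headings agree at 71° and the lateral offset is about 1 mm. The plate's front edge is about 55 mm ahead of the nose, so I'll lower the wedge 40 mm further forward.

Call:
jog_arm --deltas '[{"fingers": 0,"delta_pos": [0.07,0,0.1],"yaw": 0},{"fingers": 0,"delta_pos": [0.13,0,0.2],"yaw": 0},{"fingers": 0,"delta_pos": [0.13,0,0.3],"yaw": 0},{"fingers": 0,"delta_pos": [0.13,0,0.37],"yaw": 0},{"fingers": 0,"delta_pos": [0.13,0,0.4],"yaw": 0},{"fingers": 0,"delta_pos": [0.13,0,0.41],"yaw": 0},{"fingers": 0,"delta_pos": [0.13,0,0.41],"yaw": 0},{"fingers": 0,"delta_pos": [0.13,0,0.41],"yaw": 0}]'

```text
clock: 4.4
eef_pos: [0.4721, -0.1333, 0.0275]
tool_rot: [0.815, 0.58, 0.001, 0.001]
ft_force: [0.7, 0.4, -2.7]
grip_width: 0.0231
grasp_force: 59.6
```

```bash
python3 - <<'E'
from h import *
im,W=cam("wrist"); save("w3",im); np.save("w3.npy",W)
o=bot.get_obs();print(o["clock"],o["eef_pos"],o["tool_rot"],o["ft_force"],o["grasp_force"])
im,W=cam("side"); save("s3",cv2.resize(im[190:310,260:420],None,fx=5,fy=5,interpolation=2))
E
```

```text
4.45 [ 0.47212457 -0.13321552  0.02761634] [0.81444805 0.58023498 0.00082369 0.00103289] [-0.45535051  0.51069894 -1.88064333] 59.64880585670471
```

View pics/w3.png

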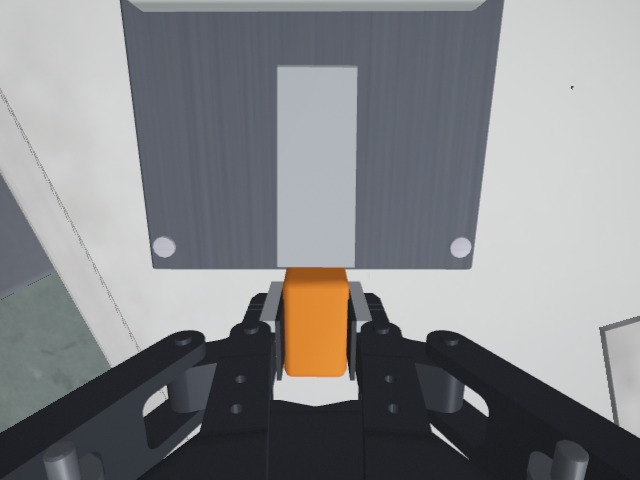

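View pics/s3.png

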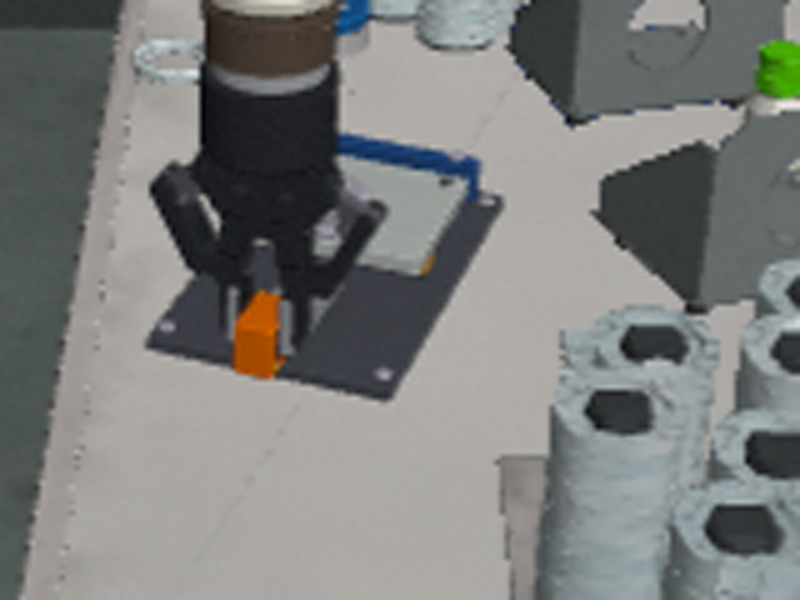

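The wedge is centred on the base (columns 317 against 313) and its nose, at row 66, is short of the plate edge at row 10. It's still about 7 mm up, so I'll set it down.

Call:
jog_arm --deltas '[{"fingers": 0,"delta_pos": [0,0,0.01],"yaw": 0},{"fingers": 0,"delta_pos": [0,0,0.018],"yaw": 0},{"fingers": 0,"delta_pos": [0,0,0.023],"yaw": 0},{"fingers": 0,"delta_pos": [0,0,0.026],"yaw": 0},{"fingers": 0,"delta_pos": [0,0,0.026],"yaw": 0},{"fingers": 0,"delta_pos": [0,0,0.026],"yaw": 0}]'

```text
clock: 5.1
eef_pos: [0.4711, -0.1327, 0.0204]
tool_rot: [0.814, 0.58, 0.0, 0.0]
ft_force: [-5.5, -0.2, 12.1]
grip_width: 0.0227
grasp_force: 61.8
```

Call:
jog_arm --deltas '[{"fingers": 0,"delta_pos": [0.02,0,-0.001],"yaw": 0},{"fingers": 0,"delta_pos": [0.045,0,-0.001],"yaw": 0},{"fingers": 0,"delta_pos": [0.07,0,-0.001],"yaw": 0},{"fingers": 0,"delta_pos": [0.095,0,-0.001],"yaw": 0},{"fingers": 0,"delta_pos": [0.115,0,-0.001],"yaw": 0},{"fingers": 0,"delta_pos": [0.13,0,-0.001],"yaw": 0},{"fingers": 0,"delta_pos": [0.13,0,-0.001],"yaw": 0},{"fingers": 0,"delta_pos": [0.13,0,-0.001],"yaw": 0}]'

```text
clock: 5.9
eef_pos: [0.4852, -0.097, 0.0205]
tool_rot: [0.814, 0.58, 0.0, 0.002]
ft_force: [-1.6, -3.2, 7.0]
grip_width: 0.023
grasp_force: 60.9
```

```bash
cat > m.py <<'E'
from h import *
u=np.array([.326,.9454]); v=np.array([-.9454,.326])
def rep(tag):
    o=bot.get_obs(); f=o["ft_force"]; e=o["eef_pos"]*1000
    print(tag,round(o["clock"],2),"tool u,v,z",(e[:2]@u).round(1),(e[:2]@v).round(1),e[2].round(1),"F u,v,z",(f[:2]@u).round(1),(f[:2]@v).round(1),f[2].round(1))
    for n in("side","wrist","scene"):
        im,W=cam(n); i=im.astype(int)
        a=W[...,:2]*1000@u; b=W[...,:2]*1000@v+488.5; z=W[...,2]*1000
        # plate top surface, away from stub and fingers: heights by strip
        s=(z>29)&(z<46)&(abs(b)<58)&(a>130)&(a<250)&(i.max(-1)-i.min(-1)<40)&(i.sum(-1)>380)
        if s.sum()>50:
            for lab,m in (("all",s),):
                A=np.c_[a[m]-190,b[m],np.ones(m.sum())]; k=np.ones(len(A),bool)
                for _ in range(4):
                    q=np.linalg.lstsq(A[k],z[m][k],rcond=None)[0]; k=abs(A@q-z[m])<2
                print(n,s.sum(),"slope",q[0].round(4),"z190",q[2].round(1),"front a",np.percentile(a[m],[.5,2,99.5]).round(1),"b",np.percentile(b[m],[1,99]).round(1))
        bl=(i[...,2]>i[...,0]+40)&(z>34)&(z<42)&(abs(b)<75)&(a>220)&(a<300)
        if bl.sum()>30: print("  fence a",np.percentile(a[bl],[2,98]).round(1))
    return
E
python3 -c "
from m import *
rep('A')"
```

```text
A 5.9 tool u,v,z 66.4 -490.3 20.5 F u,v,z -3.5 0.5 7.0
side 213 slope -0.0074 z190 33.6 front a [136.2 138.7 247.7] b [-57.4  29.2]
  fence a [252.  266.6]
wrist 33082 slope 0.004 z190 34.1 front a [138.1 138.4 174.4] b [-56.1  57.2]
scene 1269 slope -0.0035 z190 35.0 front a [139.9 142.7 248. ] b [-56.8  57. ]
  fence a [258.  270.7]
```

Call:
jog_arm --deltas '[{"fingers": 0,"delta_pos": [0.02,0,0],"yaw": 0},{"fingers": 0,"delta_pos": [0.04,0,0],"yaw": 0},{"fingers": 0,"delta_pos": [0.055,0,0],"yaw": 0},{"fingers": 0,"delta_pos": [0.065,0,0],"yaw": 0},{"fingers": 0,"delta_pos": [0.075,0,0],"yaw": 0},{"fingers": 0,"delta_pos": [0.08,0,0],"yaw": 0},{"fingers": 0,"delta_pos": [0.08,0,0],"yaw": 0}]'

```text
clock: 6.75
eef_pos: [0.4923, -0.0761, 0.0205]
tool_rot: [0.815, 0.58, -0.001, 0.003]
ft_force: [-1.8, -8.3, 7.0]
grip_width: 0.0227
grasp_force: 61.0
```

```bash
python3 -c "
from m import *
rep('B')"
```

```text
B 6.75 tool u,v,z 88.6 -490.2 20.5 F u,v,z -8.4 -1.0 7.0
side 190 slope -0.0016 z190 31.7 front a [138.  139.2 248.1] b [-57.8  32.9]
wrist 45785 slope 0.0006 z190 34.0 front a [141.6 142.5 196.5] b [-56.2  57.2]
scene 1230 slope -0.002 z190 34.9 front a [142.9 145.7 249.6] b [-56.5  56.4]
  fence a [257.9 270.4]
```

Call:
jog_arm --deltas '[{"fingers": 0,"delta_pos": [0.005,0,0],"yaw": 0},{"fingers": 0,"delta_pos": [0.01,0,0],"yaw": 0},{"fingers": 0,"delta_pos": [0.015,0,0],"yaw": 0},{"fingers": 0,"delta_pos": [0.015,0,0],"yaw": 0},{"fingers": 0,"delta_pos": [0.015,0,0],"yaw": 0}]'

```text
clock: 7.4
eef_pos: [0.4937, -0.072, 0.0205]
tool_rot: [0.815, 0.58, -0.001, 0.003]
ft_force: [-4.4, -8.5, 8.0]
grip_width: 0.0233
grasp_force: 61.0
```

```bash
python3 -c "
from m import *
rep('C')"
```

```text
C 7.4 tool u,v,z 92.9 -490.2 20.5 F u,v,z -9.5 1.4 8.0
side 188 slope 0.0 z190 32.4 front a [140.  142.6 249. ] b [-57.8  30.6]
  fence a [253.  267.8]
wrist 45810 slope 0.0008 z190 34.0 front a [145.9 146.7 200.8] b [-56.2  57.1]
scene 1177 slope 0.0015 z190 34.9 front a [146.6 149.4 249.5] b [-56.   56.7]
  fence a [258.3 270.6]
```

Call:
jog_arm --deltas '[{"fingers": 0,"delta_pos": [0.005,0,0],"yaw": 0},{"fingers": 0,"delta_pos": [0.01,0,0],"yaw": 0},{"fingers": 0,"delta_pos": [0.015,0,0],"yaw": 0},{"fingers": 0,"delta_pos": [0.015,0,0],"yaw": 0},{"fingers": 0,"delta_pos": [0.015,0,0],"yaw": 0}]'

```text
clock: 8.05
eef_pos: [0.4944, -0.0695, 0.0205]
tool_rot: [0.815, 0.579, -0.003, 0.004]
ft_force: [-5.1, -15.3, 8.3]
grip_width: 0.0231
grasp_force: 61.2
```

```bash
python3 -c "
from m import *
rep('D')"
```

```text
D 8.05 tool u,v,z 95.4 -490.1 20.5 F u,v,z -16.1 -0.1 8.3
side 187 slope -0.0038 z190 32.2 front a [142.  143.6 248. ] b [-57.8  30.7]
wrist 46848 slope -0.0012 z190 34.0 front a [147.4 148.3 203.3] b [-55.7  57.2]
scene 1158 slope -0.0042 z190 35.0 front a [148.2 151.1 249.5] b [-55.9  56.8]
  fence a [258.6 270.7]
```

The force has jumped from 9.5 to 16 N and the plate has stopped following, so it's seated at tool u ≈ 94.4. I'll lift in stages.

Call:
jog_arm --deltas '[{"fingers": 0,"delta_pos": [0.005,0,0],"yaw": 0},{"fingers": 0,"delta_pos": [0.01,0,0],"yaw": 0},{"fingers": 0,"delta_pos": [0.015,0,0],"yaw": 0},{"fingers": 0,"delta_pos": [0.02,0,0],"yaw": 0},{"fingers": 0,"delta_pos": [0.025,0,0],"yaw": 0},{"fingers": 0,"delta_pos": [0.025,0,0],"yaw": 0},{"fingers": 0,"delta_pos": [0.025,0,0],"yaw": 0}]'

```text
clock: 8.9
eef_pos: [0.4965, -0.0634, 0.0205]
tool_rot: [0.816, 0.579, -0.004, 0.005]
ft_force: [-4.8, -16.9, 9.4]
grip_width: 0.0225
grasp_force: 61.3
```

```bash
python3 -c "
from m import *
rep('E')"
```

```text
E 8.9 tool u,v,z 101.9 -490.1 20.5 F u,v,z -17.5 -1.0 9.4
side 202 slope -0.0181 z190 32.9 front a [142.5 144.  249.6] b [-57.8  30. ]
wrist 53894 slope -0.0131 z190 34.8 front a [147.6 148.7 209.5] b [-55.5  57.2]
scene 1178 slope -0.0146 z190 35.8 front a [147.9 151.2 249.6] b [-56.4  57.2]
  fence a [258.9 270.6]
```

Call:
jog_arm --deltas '[{"fingers": 0,"delta_pos": [0.005,0,0],"yaw": 0},{"fingers": 0,"delta_pos": [0.01,0,0],"yaw": 0},{"fingers": 0,"delta_pos": [0.015,0,0],"yaw": 0},{"fingers": 0,"delta_pos": [0.02,0,0],"yaw": 0},{"fingers": 0,"delta_pos": [0.026,0,0],"yaw": 0},{"fingers": 0,"delta_pos": [0.026,0,0],"yaw": 0},{"fingers": 0,"delta_pos": [0.026,0,0],"yaw": 0}]'

```text
clock: 9.75
eef_pos: [0.4992, -0.056, 0.0205]
tool_rot: [0.816, 0.579, -0.003, 0.005]
ft_force: [-5.4, -17.3, 9.5]
grip_width: 0.0228
grasp_force: 61.3
```

```bash
python3 -c "
from m import *
rep('F')
im,W=cam('wrist'); save('w4',im)
print(bot.get_obs()['tool_rot'])"
```

```text
F 9.75 tool u,v,z 109.8 -490.2 20.5 F u,v,z -18.1 -0.5 9.5
side 197 slope -0.0267 z190 33.6 front a [143.7 144.6 246.8] b [-57.6  32.9]
wrist 62449 slope -0.0284 z190 35.8 front a [147.7 148.9 217.3] b [-55.6  57.1]
scene 1211 slope -0.0325 z190 36.8 front a [131.3 149.2 249.6] b [-56.   57.2]
  fence a [258.9 270.6]
[ 0.81556431  0.57863542 -0.00337786  0.00494979]
```

View pics/w4.png

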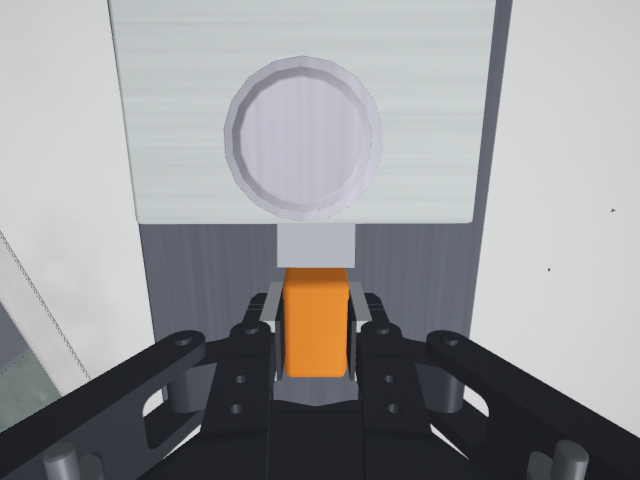

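The taper now runs under the middle of the plate's front edge (row 222, columns 277–356), flat and clear of the gripper. The lift is about 2.5–3 mm and the plate is at the fence, so I'm handing in.

```bash
python3 -c "
from workcell import bot
print(bot.job_done())"
```

```text
the job is handed in; nothing more can be done
None
```

I handed the job in with the wedge still gripped flat under the middle of the plate's front edge, the plate against the fence, and the edge lifted about 3 mm by camera estimate; the hand-in returned no verdict.

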